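# Find the perished lane pad with a sprung-pin gauge and lock that lane out

### The arm

A 6-joint arm with a two-finger parallel gripper is mounted at the origin on the work surface. World frame = base frame: x ahead of the robot, y to its left, z up, the work surface at z = 0. Lengths are in m, angles in rad, forces in N, time in s.
With the tool pointing down it reaches from about 0.275 to 1 m from the base axis. Payload 8.4 kg.
Tool frame: the origin (TCP) lies midway between the tips of the shut fingers; the grasp point (between the pads) lies 19 mm behind it (env.pinch_z is the distance from the TCP to the grasp point, in m); z points along the fingers, x is the direction in which the jaws open and shut, and the axes are right-handed (so a half turn about z gives the same grasp; the last joint's range is limited). The gripper opens to 85 mm and grips with 20 to 120 N. Pads are 22 mm wide; open, the fingers measure 114 mm over their backs; the gripper's body (76 mm by 85 mm) begins 54 mm behind the grasp point. The pads swing forward as they close: fully open they stand 13 mm farther back than shut.
Start: joints at [-0.002, 0.353, 1.633, -0, 1.155, -0.002], TCP at [0.625, -0, 0.199] pointing down, gripper open.
Joint ranges: [-2.63, 2.63], [-0.92, 2.1], [0.06, 2.66], [-1.3, 4.44], [0, 2.69], [-3.02, 3.02]. Speed limits (rad/s): [2.22, 2.22, 2.79, 3.14, 3.14, 3.14].

### API

Orientations are given as a unit quaternion [w, x, y, z].
In Python, from cell import env, capture, calibration gives the robot as it stands.
- The arm moves only by the tool move_arm, never from a script. Its argument "motion" is a list of rows, each a list of 4 numbers: the shift along the tool's x, y, z in mm, then the turn about the tool's z in degrees. In form: [[dx, dy, dz, roll], ...]. A call has exactly 10 rows; each row shifts and turns the commanded pose from where the row before left it, along the tool's axes as they then stand; what a row does not reach is not made up. A row lasts 1/10 s, in which the tool goes at most 50 mm and 8.59 degrees, less where a joint would pass 70% of its speed; a pose out of reach is approached as far as the arm can. A call with a gripper value outside its range is refused whole. "fingers" is the finger opening in mm, from 0 to 85.4, set as the call begins (left out, the last holds). The fingers move at their own pace and stop on an object; "grip_force" is the grip in N (left out, the last holds). Time passes only in rows, so rows that do not move let the fingers close, or fill a call up. It gives the time, the measured TCP pose, the force and the opening at its end, in the units of the state.
- env.get_state(): the state, without advancing time (a new reading comes with each control period).
- capture(name): name is "scene" or "side" or "wrist"; returns the picture (384x512x3 uint8, blue, green, red); there is no depth.
- calibration(name): a dict with "K" (3x3 intrinsics, pixels), "D" ([k1, k2, p1, p2, k3] as OpenCV has them; the pictures are not rectified), "position" and "orientation" of the camera in the world; the wrist camera has in their place "T_tool_cam" (4x4, takes a point from camera to tool coordinates, whose origin is the TCP and whose axes are the tool frame's). Camera axes: x right, y up, looking along -z (the intrinsics and any distortion apply to the point x, -y, -z); pixel columns grow to the right and rows downward; lengths in m; the calibration is good to about 2 mm. A picture is of the moment at which its call begins: read the wrist's pose just before it. calibration takes no time and is no camera call.
- env.close_job(): hands the job in, once; it reports no verdict.
The state is a dict: "clock": time; "joints": joint angles; "qvel": joint speeds; "joint_torque": joint torques, N m; "tool_pos": TCP position; "ee_rot": TCP orientation; "force": force on the tool from outside, world axes, zero at the start; "wrist_torque": the same for the moment, N m; "gripper_width": finger opening in m.
Only numpy, scipy, OpenCV 4.12 (cv2) and the standard library are available. Lean on these libraries where they do the work, as an engineer would, in place of code of your own. Each camera call takes 0.05 s, during which the arm holds its last target.

### The job

One of the three rubber pads on the loading deck has gone soft. Take the hardness gauge from its stand and, going from the robot's left to its right, press it upright onto the middle of each pad until its foot sits on the block around the pad with about 10 N (never more than 25 N), holding it there for about a second to see how far the sprung pin sinks. Then swing fully away from the robot the lever of the soft pad's lane only, and stand the gauge back in its stand; do not upset the bottle, the tube carrier or the cup.

Things in the scene. Friction and masses are not known exactly. Their poses are not given: they have to be found in the camera images.
- gauge_grip (a point): the hardness gauge, loose, about 170 g, stands upright in the stand: this point is the centre of its black round barrel (30 mm diameter, 47 mm tall), where to grip it, 62 mm above the foot's underside; z is up along the gauge. Under the barrel a thin steel neck (16 mm diameter, 30 mm long), then the round steel foot. A thin rod on its top ends 30 mm above this point (40 mm with the pin in)
- gauge_foot (a point): centre of the underside of the gauge's foot, a steel disc 34 mm across and 10 mm thick. The sprung pin (6 mm diameter) sticks 8 mm out of it, downward, at rest
- gauge_pin (a joint): how far the pin is pushed up into the gauge, m: 0 at rest (8 mm sticking out), 0.008 when flush with the foot; spring 0.6 N per mm. An aluminium ring (25 mm across) on the neck above the foot rides up with the pin
- stand: fixed grey round stand, 64 mm across, 24 mm high, origin at the centre of its underside. The foot of the gauge sits in its 39 mm wide, 12 mm deep round recess, on a ledge 12 mm above the origin; below it an 18 mm hole takes the pin. The stand may be on either side of the deck
- deck: fixed white loading deck with a black top, 250 x 320 mm, about 38 mm high, origin at the centre of its underside; x points away from the robot, y to the robot's left along the row of lanes, z up
- lane_a: lane unit a, one of three look-alikes in a row, 85 mm apart (order varies), fixed. Origin under its middle, x away from the robot, z up. At x = 40 mm: aluminium block 56 x 56 x 24 mm with the pad in its top; its height is hand-set, top anywhere from z = 28 to 48 mm, on rubber mounts (6 N per mm). Before it a grey block, top at z = 20 mm, x -54 to 12, 56 mm wide, carries the lever
- lane_b: lane unit b, one of three look-alikes in a row, 85 mm apart (order varies), fixed. Origin under its middle, x away from the robot, z up. At x = 40 mm: aluminium block 56 x 56 x 24 mm with the pad in its top; its height is hand-set, top anywhere from z = 28 to 48 mm, on rubber mounts (6 N per mm). Before it a grey block, top at z = 20 mm, x -54 to 12, 56 mm wide, carries the lever
- lane_c: lane unit c, one of three look-alikes in a row, 85 mm apart (order varies), fixed. Origin under its middle, x away from the robot, z up. At x = 40 mm: aluminium block 56 x 56 x 24 mm with the pad in its top; its height is hand-set, top anywhere from z = 28 to 48 mm, on rubber mounts (6 N per mm). Before it a grey block, top at z = 20 mm, x -54 to 12, 56 mm wide, carries the lever
- pad_a (a point): above the middle of lane a's round black rubber pad (20 mm, flush with its block), at z = 38 mm on the lane unit: the real top lies up to 10 mm above or below, find it by touch. Once the foot is seated, a sound pad has let the pin sink 1 to 2 mm (pin pushed 6 to 7 mm into the gauge, 4 N), a soft one 5 mm (pin pushed in 3 mm, 2 N); force beyond that is foot on block
- pad_b (a point): above the middle of lane b's round black rubber pad (20 mm, flush with its block), at z = 38 mm on the lane unit: the real top lies up to 10 mm above or below, find it by touch. Once the foot is seated, a sound pad has let the pin sink 1 to 2 mm (pin pushed 6 to 7 mm into the gauge, 4 N), a soft one 5 mm (pin pushed in 3 mm, 2 N); force beyond that is foot on block
- pad_c (a point): above the middle of lane c's round black rubber pad (20 mm, flush with its block), at z = 38 mm on the lane unit: the real top lies up to 10 mm above or below, find it by touch. Once the foot is seated, a sound pad has let the pin sink 1 to 2 mm (pin pushed 6 to 7 mm into the gauge, 4 N), a soft one 5 mm (pin pushed in 3 mm, 2 N); force beyond that is foot on block
- mark_a (a joint): lane a's drag pointer, m: a small steel tab, 14 mm wide, in a black slot on the block's face away from the robot; 0 at the start, the pin pushes it down along with the pad (about 0.4 N) and it stays at the deepest point reached: 1 to 2 mm for a sound pad, about 5 mm for the soft one after a seated test
- mark_b (a joint): lane b's drag pointer, m: a small steel tab, 14 mm wide, in a black slot on the block's face away from the robot; 0 at the start, the pin pushes it down along with the pad (about 0.4 N) and it stays at the deepest point reached: 1 to 2 mm for a sound pad, about 5 mm for the soft one after a seated test
- mark_c (a joint): lane c's drag pointer, m: a small steel tab, 14 mm wide, in a black slot on the block's face away from the robot; 0 at the start, the pin pushes it down along with the pad (about 0.4 N) and it stays at the deepest point reached: 1 to 2 mm for a sound pad, about 5 mm for the soft one after a seated test
- lever_a (a joint): lane a's steel lever, rad: near 0 it leans about 0.5 rad towards the robot (lane in service), 1.0 fully swung away from the robot (lane locked out), leaning the other way. Light friction, stays where it is left
- lever_b (a joint): lane b's steel lever, rad: near 0 it leans about 0.5 rad towards the robot (lane in service), 1.0 fully swung away from the robot (lane locked out), leaning the other way. Light friction, stays where it is left
- lever_c (a joint): lane c's steel lever, rad: near 0 it leans about 0.5 rad towards the robot (lane in service), 1.0 fully swung away from the robot (lane locked out), leaning the other way. Light friction, stays where it is left
- lever_a_tip (a point): the tip of lane a's lever, about 50 mm out from its pivot. The pivot lies on the lane unit at x = -32 mm, y = 0, just above its grey block; the lever swings in the lane's x-z plane
- lever_b_tip (a point): the tip of lane b's lever, about 50 mm out from its pivot. The pivot lies on the lane unit at x = -32 mm, y = 0, just above its grey block; the lever swings in the lane's x-z plane
- lever_c_tip (a point): the tip of lane c's lever, about 50 mm out from its pivot. The pivot lies on the lane unit at x = -32 mm, y = 0, just above its grey block; the lever swings in the lane's x-z plane
- bottle: bystander: closed white bottle, 60 mm across, 130 mm high, origin at the centre of its base, loose
- carrier: bystander: tube carrier with a row of six tubes, 160 x 26 mm, 97 mm high, origin at the centre of its base, loose
- cup: bystander: empty white cup, 70 mm across, 70 mm high, origin at the centre of its base, loose

How it is judged:
On the way, in this order (a step that is already met when the one before it is completed fails the run):
1. the gauge is pressed upright on the left pad, foot seated on the block around it with at least 5 N (y of gauge_foot in the frame of deck above 0.05 m and ((horizontal distance between gauge_foot and pad_a below 0.006 m and contact force between gauge and lane_a above 5 N and angle between gauge_foot's own z axis and vertical below 0.09 rad) or (horizontal distance between gauge_foot and pad_b below 0.006 m and contact force between gauge and lane_b above 5 N and angle between gauge_foot's own z axis and vertical below 0.09 rad) or (horizontal distance between gauge_foot and pad_c below 0.006 m and contact force between gauge and lane_c above 5 N and angle between gauge_foot's own z axis and vertical below 0.09 rad))), for 0.5 s.
2. then likewise on the middle pad (y of gauge_foot in the frame of deck between -0.03 and 0.03 m and ((horizontal distance between gauge_foot and pad_a below 0.006 m and contact force between gauge and lane_a above 5 N and angle between gauge_foot's own z axis and vertical below 0.09 rad) or (horizontal distance between gauge_foot and pad_b below 0.006 m and contact force between gauge and lane_b above 5 N and angle between gauge_foot's own z axis and vertical below 0.09 rad) or (horizontal distance between gauge_foot and pad_c below 0.006 m and contact force between gauge and lane_c above 5 N and angle between gauge_foot's own z axis and vertical below 0.09 rad))), for 0.5 s.
3. then likewise on the right pad (y of gauge_foot in the frame of deck below -0.05 m and ((horizontal distance between gauge_foot and pad_a below 0.006 m and contact force between gauge and lane_a above 5 N and angle between gauge_foot's own z axis and vertical below 0.09 rad) or (horizontal distance between gauge_foot and pad_b below 0.006 m and contact force between gauge and lane_b above 5 N and angle between gauge_foot's own z axis and vertical below 0.09 rad) or (horizontal distance between gauge_foot and pad_c below 0.006 m and contact force between gauge and lane_c above 5 N and angle between gauge_foot's own z axis and vertical below 0.09 rad))), for 0.5 s.
4. then the lever of the lane with the soft pad (its drag pointer left deep by the gauge) is swung away from the robot (((value of joint lever_a above 0.8 rad and value of joint mark_a above 0.0033 m) or (value of joint lever_b above 0.8 rad and value of joint mark_b above 0.0033 m) or (value of joint lever_c above 0.8 rad and value of joint mark_c above 0.0033 m))), for 0.1 s.
At the end, for the whole second after the job is handed in: the soft pad's lever (drag pointer left more than 3.3 mm deep) stands beyond 0.8 rad, the other two below 0.25 rad, and the gauge stands released and at rest in its stand: foot on the ledge (within 2.5 mm), within 5 mm of the centre, upright within 0.08 rad ((((value of joint lever_a above 0.8 rad and value of joint mark_a above 0.0033 m) and value of joint each of lever_b, lever_c below 0.25 rad) or ((value of joint lever_b above 0.8 rad and value of joint mark_b above 0.0033 m) and value of joint each of lever_a, lever_c below 0.25 rad) or ((value of joint lever_c above 0.8 rad and value of joint mark_c above 0.0033 m) and value of joint each of lever_a, lever_b below 0.25 rad)) and horizontal distance between gauge_foot and stand below 0.005 m and z of gauge_foot in the frame of stand below 0.0145 m and angle between gauge_foot's own z axis and vertical below 0.08 rad and linear speed of gauge below 0.02 m/s); the robot touches nothing.
It fails at once if the gauge pressed on a lane unit with more than 25 N (contact force between gauge and lane_a above 25 N or contact force between gauge and lane_b above 25 N or contact force between gauge and lane_c above 25 N).
It fails at once if the lever of a lane whose pad is sound, or not yet tested, swung over ((value of joint lever_a above 0.5 rad and value of joint mark_a below 0.0028 m) or (value of joint lever_b above 0.5 rad and value of joint mark_b below 0.0028 m) or (value of joint lever_c above 0.5 rad and value of joint mark_c below 0.0028 m)).
It fails at once if the bottle, the carrier or the cup moved by more than 30 mm or tipped (distance of any of bottle, carrier, cup from where it was at the start of the episode above 0.03 m or angle between any of bottle, carrier, cup's own z axis and vertical above 0.4 rad).
It also fails if it takes over 72 s, if anything falls off the work surface, if the arm or the gripper's body presses on something with over 40 N, if the wrist force passes 120 N, or if a joint passes its speed limit or range.

## Working session

There is one attempt and no reset: what is moved stays moved. The work goes in short steps, Python scripts to look and compute and a tool call to move; the robot and the scene stay as the last step left them, time stands still between calls to the robot, and variables do not carry over. Pictures are saved under pics/ and viewed, and the job is handed in when it is done.

Besides the shell and the picture viewer there is one more tool, called as name(argument=value, ...) on one line, values as JSON. move_arm: Moves the arm, as the interface text tells. Its arguments: {"type":"object","properties":{"motion":{"type":"array"},"fingers":{"type":"number"},"grip_force":{"type":"number"}},"required":["motion"]}

```bash
ls; mkdir -p pics
python3 - <<'E'
from cell import env,capture,calibration
import cv2
for n in ["scene","side","wrist"]:
    cv2.imwrite(f"pics/{n}0.png",capture(n)); c=calibration(n); print(n,c)
s=env.get_state(); print(s); print(env.pinch_z)
E
```

```text
pics
scene {'K': array([[369.99020219,   0.        , 257.95844372],
       [  0.        , 369.99020219, 189.63656079],
       [  0.        ,   0.        ,   1.        ]]), 'D': array([-0.09242045,  0.        ,  0.        ,  0.        ,  0.        ]), 'position': array([ 0.94490167, -0.72609013,  0.75746931]), 'orientation': array([0.88016629, 0.41578603, 0.10701704, 0.20242686])}
side {'K': array([[400.19112498,   0.        , 254.77018146],
       [  0.        , 400.19112498, 197.71886624],
       [  0.        ,   0.        ,   1.        ]]), 'D': array([-0.120328,  0.      ,  0.      ,  0.      ,  0.      ]), 'position': array([ 0.4381977 , -0.70958032,  0.9197975 ]), 'orientation': array([ 0.93042024,  0.35905149, -0.02840458, -0.06777456])}
wrist {'K': array([[326.20249904,   0.        , 248.90294036],
       [  0.        , 326.20249904, 192.11150922],
       [  0.        ,   0.        ,   1.        ]]), 'D': array([-0.03698686,  0.        ,  0.        ,  0.        ,  0.        ]), 'T_tool_cam': array([[ 9.99999482e-01, -1.01750219e-03, -1.00131560e-05,
        -9.83018999e-04],
 
[... 257 characters left out ...]
'clock': 0.15, 'joints': array([-2.39764703e-03,  3.53544827e-01,  1.63394368e+00,  1.81501282e-05,
        1.15520206e+00, -2.43031494e-03]), 'qvel': array([ 0.00091089, -0.00109   , -0.00416397,  0.00160975, -0.00114954,
       -0.00069687]), 'joint_torque': array([-7.39769093e-04, -6.05638933e+01, -3.42338884e+01, -2.29960733e-05,
        6.16452831e-03, -4.00942213e-05]), 'tool_pos': array([6.24608215e-01, 8.63171105e-06, 1.98807724e-01]), 'ee_rot': array([-9.62570037e-06,  9.99999849e-01,  1.26654852e-05, -5.48936714e-04]), 'force': array([-0.85482985,  0.37686873, -0.09535888]), 'wrist_torque': array([-0.01363157,  0.00668469, -0.01396356]), 'gripper_width': 0.08564921066256612}
0.0187
```

View pics/scene0.png

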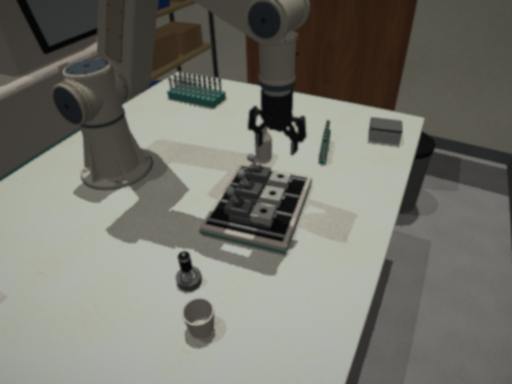

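View pics/side0.png

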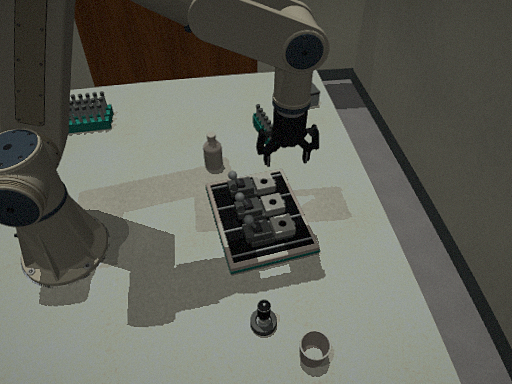

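View pics/wrist0.png

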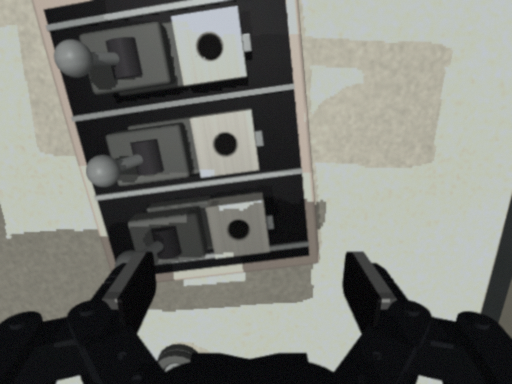

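```bash
cat > h.py <<'E'
import numpy as np,cv2
from scipy.spatial.transform import Rotation as R
from cell import env,capture,calibration
def q(w): return R.from_quat([w[1],w[2],w[3],w[0]])
def cam(n,s=None):
    c=calibration(n)
    if n=="wrist":
        s=s or env.get_state(); T=np.eye(4);T[:3,:3]=q(s["ee_rot"]).as_matrix();T[:3,3]=s["tool_pos"]
        T=T@c["T_tool_cam"]; return c["K"],c["D"],T[:3,3],T[:3,:3]
    return c["K"],c["D"],np.array(c["position"]),q(c["orientation"]).as_matrix()
def ray(C,uv):
    p=cv2.undistortPoints(np.array([[uv]],float),C[0],C[1])[0,0]
    d=C[3]@np.array([p[0],-p[1],-1]); return C[2],d/np.linalg.norm(d)
def plane(C,uv,z):
    o,d=ray(C,uv); return o+d*(z-o[2])/d[2]
def tri(*rs):
    A=0;b=0
    for o,d in rs:
        P=np.eye(3)-np.outer(d,d);A=A+P;b=b+P@o
    x=np.linalg.solve(A,b); return x,[np.linalg.norm((np.eye(3)-np.outer(d,d))@(x-o))*1e3 for o,d in rs]
def proj(C,p):
    v=C[3].T@(np.array(p)-C[2]); return cv2.projectPoints(np.array([[v[0],-v[1],-v[2]]]),np.zeros(3),np.zeros(3),C[0],C[1])[0][0,0]
E
python3 - <<'E'
import cv2
a=cv2.imread("pics/side0.png"); cv2.imwrite("pics/side0a.png",cv2.resize(a[150:380,190:350],None,fx=3.4,fy=2.6 and 3.4*0.75,interpolation=cv2.INTER_CUBIC)[:600])
b=cv2.imread("pics/scene0.png"); cv2.imwrite("pics/scene0a.png",cv2.resize(b[150:350,160:320],None,fx=3,fy=3,interpolation=cv2.INTER_CUBIC))
a=cv2.resize(a[150:380,190:350],None,fx=2.6,fy=2.6,interpolation=cv2.INTER_CUBIC);cv2.imwrite("pics/side0b.png",a)
E
```

```text
(no output)
```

View pics/side0b.png

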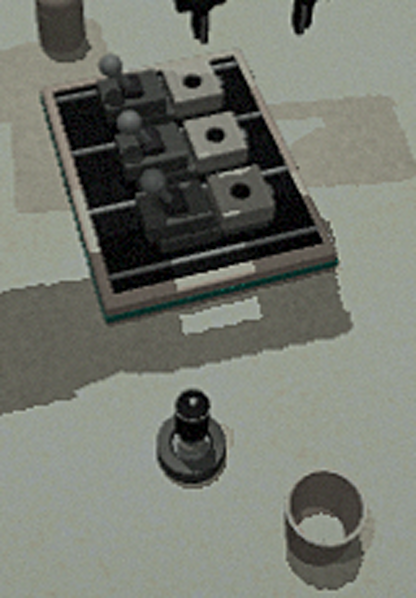

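View pics/scene0a.png

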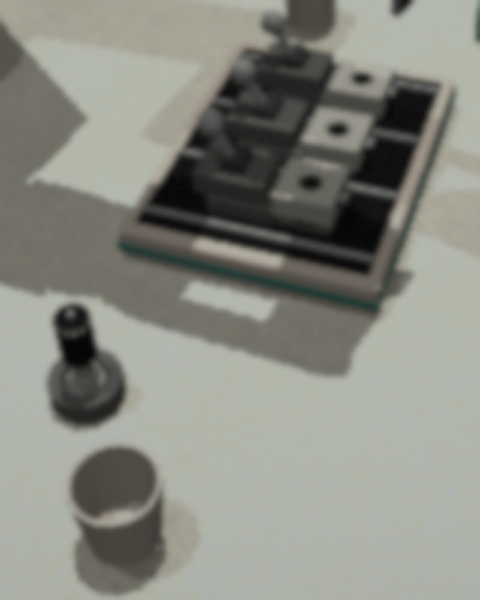

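Run:
```python
from h import *
W,S,D=cam("wrist"),cam("scene"),cam("side")
imgs={n:cv2.imread(f"pics/{n}0.png") for n in("scene","side","wrist")}
sd=[(192,81),(215,135),(241,191)];sc=[(362,78),(338,129),(312,182)];wr=[(210,46),(225,144),(238,229)]
def ref(n,uv,r):
    g=cv2.cvtColor(imgs[n],cv2.COLOR_BGR2GRAY).astype(float);u,v=map(int,np.round(uv))
    p=g[v-r:v+r+1,u-r:u+r+1];w=np.clip((p.max()*.5+p.min()*.5)-p,0,None)
    yy,xx=np.mgrid[v-r:v+r+1,u-r:u+r+1];return (w*xx).sum()/w.sum(),(w*yy).sum()/w.sum()
P=[]
for a,b,c in zip(sd,sc,wr):
    a=ref("side",(a[0]/2.6+190-.3,a[1]/2.6+150-.3),5);b=ref("scene",(b[0]/3+160-.3,b[1]/3+150-.3),4);c=ref("wrist",c,17)
    for rs in ([ray(D,a),ray(S,b),ray(W,c)],[ray(D,a),ray(W,c)],[ray(S,b),ray(W,c)]):
        x,e=tri(*rs);print(np.round(x,4),np.round(e,1))
    print('plane .076',np.round(plane(W,c,.076),4),np.round(plane(D,a,.076),4),np.round(plane(S,b,.076),4))
    P.append(plane(W,c,.076))
d=P[0]-P[2];print(np.linalg.norm(d[:2]),np.degrees(np.arctan2(-d[0],d[1])))
t=tri(ray(D,(196/2.6+190,401/2.6+150)),ray(S,(70/3+160,312/3+150)));print('rod',t)
print('stand',plane(D,(192/2.6+190,450/2.6+150),.02),plane(S,(87/3+160,385/3+150),.02))
```

```text
[0.5895 0.1122 0.072 ] [1.1 1.3 0.2]
[0.5898 0.1122 0.0734] [0.1 0.1]
[0.5889 0.1124 0.0705] [0.5 0.5]
plane .076 [0.59   0.1119 0.076 ] [0.5895 0.1096 0.076 ] [0.5913 0.1055 0.076 ]
[0.6013 0.0284 0.0716] [1.  1.1 0.2]
[0.6015 0.0287 0.0726] [0.3 0.3]
[0.6008 0.0283 0.0704] [0.3 0.3]
plane .076 [0.6015 0.0293 0.076 ] [0.6011 0.0257 0.076 ] [0.6033 0.0221 0.076 ]
[ 0.6128 -0.0557  0.0757] [1.  1.1 0.2]
[ 0.6131 -0.0552  0.0765] [0.2 0.2]
[ 0.6125 -0.0561  0.0748] [0.4 0.4]
plane .076 [ 0.6129 -0.0554  0.076 ] [ 0.6134 -0.0548  0.076 ] [ 0.6126 -0.0573  0.076 ]
0.16887896035800315 7.784870785864477
rod (array([ 0.52595478, -0.30120986,  0.10737761]), [np.float64(0.5398695141011276), np.float64(0.5398695141009913)])
stand [ 0.52379656 -0.3052373   0.02      ] [ 0.5283551  -0.30401247  0.02      ]
```

Run:
```python
from h import *
S,D=cam("scene"),cam("side")
print(plane(D,(325/2.6+190,510/2.6+150),.07),plane(S,(116/3+160,488/3+150),.07))
print(plane(D,(213,148),.06),plane(D,(90,112),.05))
```

```text
[ 0.6206227  -0.39817334  0.07      ] [ 0.62640135 -0.39868205  0.07      ]
[0.45274941 0.29902274 0.06      ] [0.00800918 0.58960783 0.05      ]
```

move_arm(motion=[[-11, 33, 0, 0], [-11, 34, 0, 0], [-11, 34, 0, 0], [-11, 34, 0, 0], [-11, 34, 0, 0], [-11, 34, 0, 0], [-11, 34, 0, 0], [-11, 34, 0, 0], [-10, 32, 0, 0], [0, 0, 0, 0]], fingers=60)

```text
clock: 1.15
tool_pos: [0.5256, -0.3063, 0.1991]
ee_rot: [0.001, 1.0, -0.002, -0.0]
force: [0.6, -0.3, 1.0]
gripper_width: 0.0601
```

Run:
```python
from h import *
W=cam("wrist");im=capture("wrist");cv2.imwrite("pics/wrist1.png",im)
for z in(.104,.024):print(z,proj(W,[.526,-.303,z]))
```

```text
0.104 [250.52657949 178.9983603 ]
0.024 [250.24207464 159.55509407]
```

View pics/wrist1.png

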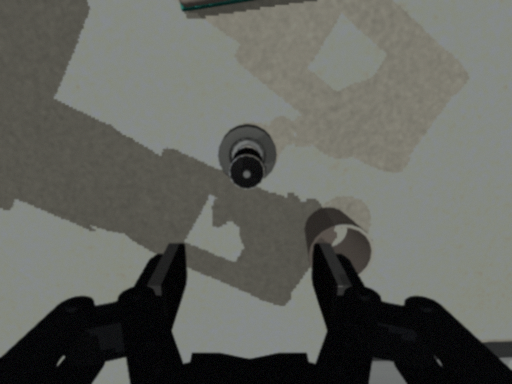

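The gauge's rod top is at (247,173) and the stand's circle is centred near (247,152). The cup is at (338,245), clear of the fingers.

Run:
```python
from h import *
W=cam("wrist");im=cv2.imread("pics/wrist1.png")
cv2.imwrite("pics/w1c.png",cv2.resize(im[110:200,200:300],None,fx=6,fy=6,interpolation=cv2.INTER_CUBIC))
print(plane(W,(247.5,173),.104),plane(W,(247.5,152),.024),proj(W,[.5256,-.3063,.074]))
```

```text
[ 0.52397594 -0.29575049  0.104     ] [ 0.5235978  -0.29262643  0.024     ] [249.40137854 176.00268748]
```

View pics/w1c.png

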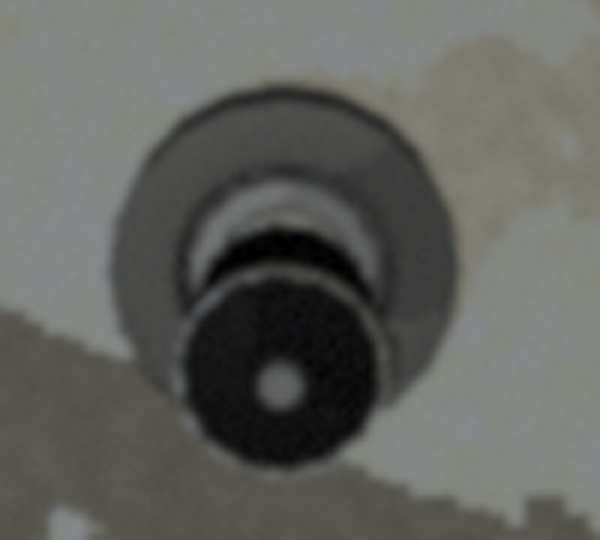

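Run:
```python
from h import *
s=env.get_state();print(s["tool_pos"],s["ee_rot"],s["qvel"])
W=cam("wrist");im=capture("wrist");cv2.imwrite("pics/wrist2.png",im)
cv2.imwrite("pics/w2c.png",cv2.resize(im[110:200,200:300],None,fx=6,fy=6,interpolation=cv2.INTER_CUBIC))
for im_,n in((im,"wrist2"),):
    print(plane(W,(246.8,174.3),.104),plane(W,(247.7,154),.024))
```

```text
[ 0.52618305 -0.30452237  0.19906712] [-7.59006926e-05  9.99998907e-01 -1.45972507e-03 -2.21680014e-04] [ 0.04246766 -0.00738303  0.01021947  0.01526794  0.00356156  0.01819081]
[ 0.5233757  -0.29689074  0.104     ] [ 0.52380766 -0.29481925  0.024     ]
```

View pics/w2c.png

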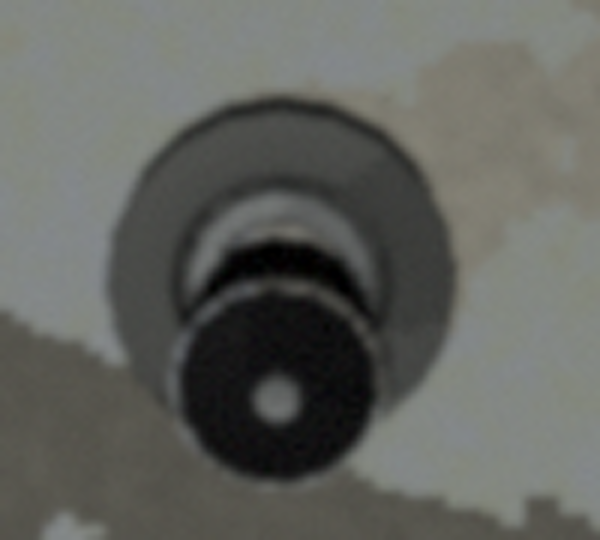

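move_arm(motion=[[-3, -5, 0, 0], [0, 0, 10, 0], [0, 0, 15, 0], [0, 0, 15, 0], [0, 0, 15, 0], [0, 0, 10, 0], [0, 0, 5, 0], [0, 0, 0, 0], [0, 0, 0, 0], [0, 0, 0, 0]])

```text
clock: 2.25
tool_pos: [0.5245, -0.2983, 0.1301]
ee_rot: [0.0, 1.0, -0.0, 0.001]
force: [-0.6, -0.1, 0.1]
gripper_width: 0.0598
```

Run:
```python
from h import *
s=env.get_state();print(s["tool_pos"],s["ee_rot"],s["qvel"],s["force"])
W=cam("wrist");im=capture("wrist");cv2.imwrite("pics/wrist3.png",im)
print(proj(W,s["tool_pos"]),proj(W,[*s["tool_pos"][:2],.104]),proj(W,[*s["tool_pos"][:2],.024]))
```

```text
[ 0.52445436 -0.29831876  0.13005092] [ 2.88132525e-04  9.99999827e-01 -5.24878993e-05  5.10091906e-04] [-5.94003262e-04 -1.68957807e-03  9.47678917e-05  6.16870286e-04
 -7.76464176e-04 -3.65916841e-04] [-0.64072198 -0.08649792  0.08021476]
[250.55352818 227.91667972] [250.3343131  211.78113207] [249.89420719 179.43345972]
```

View pics/wrist3.png

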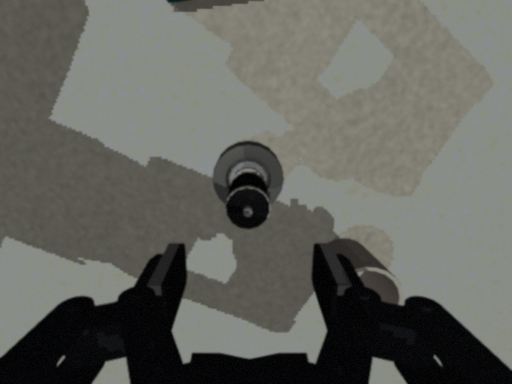

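The rod is at (247,212), so y is aligned and the gauge is about 2 mm to −x. I'll correct that and descend.

move_arm(motion=[[-2, 0, 6, 0], [0, 0, 12, 0], [0, 0, 15, 0], [0, 0, 15, 0], [0, 0, 14, 0], [0, 0, 9, 0], [0, 0, 5, 0], [0, 0, 0, 0], [0, 0, 0, 0], [0, 0, 0, 0]])

```text
clock: 3.3
tool_pos: [0.5225, -0.2983, 0.054]
ee_rot: [0.0, 1.0, -0.0, 0.0]
force: [-1.1, 0.3, -0.2]
gripper_width: 0.0601
```

move_arm(motion=[[0, 0, 0, 0], [0, 0, 0, 0], [0, 0, 0, 0], [0, 0, 0, 0], [0, 0, 0, 0], [0, 0, 0, 0], [0, 0, 0, 0], [0, 0, 0, 0], [0, 0, 0, 0], [0, 0, 0, 0]], fingers=22, grip_force=50)

```text
clock: 4.3
tool_pos: [0.5225, -0.2983, 0.0541]
ee_rot: [0.0, 1.0, 0.0, 0.001]
force: [0.5, 0.4, 5.9]
gripper_width: 0.0277
```

Run:
```python
from h import *
s=env.get_state();print(s["tool_pos"],s["ee_rot"],s["gripper_width"],s["force"],s["wrist_torque"])
W=cam("wrist");im=capture("wrist");cv2.imwrite("pics/wrist4.png",im);cv2.imwrite("pics/side4.png",cv2.resize(capture("side")[250:370,190:350],None,fx=4,fy=4))
```

```text
[ 0.522514   -0.29830205  0.05405131] [3.00398243e-04 9.99999821e-01 1.86609896e-06 5.16939224e-04] 0.02768010839791511 [0.534941   0.40022053 5.86119878] [0.04495484 0.15757945 0.02152897]
```

View pics/wrist4.png

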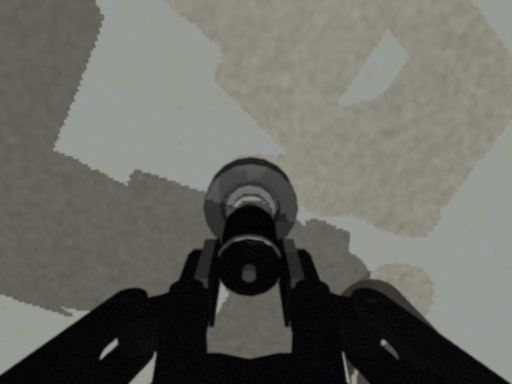

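View pics/side4.png

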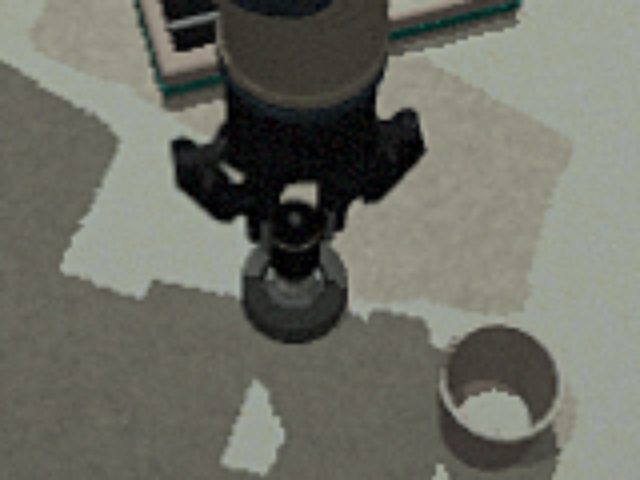

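Run:
```python
from h import *
s=env.get_state();W=cam("wrist",s);x,y,_=s["tool_pos"]
print([proj(W,[x,y,z]) for z in(.104,.0975,.074,.024,.054)], proj(W,[x-.014,y,.054]), proj(W,[x-.014,y-.011,.054]))
print(plane(W,(248,271),.104),plane(W,(251,205),.024))
```

```text
[array([251.18386479, 274.4956592 ]), array([251.07933678, 266.76177221]), array([250.76373059, 243.43265734]), array([250.30560781, 209.62735233]), array([250.55311868, 227.88288052])] [226.49133911 227.8614622 ] [226.87117414 244.92262331]
[ 0.52111141 -0.29655139  0.104     ] [ 0.52295624 -0.29500147  0.024     ]
```

move_arm(motion=[[0, 0, -2, 0], [0, 0, -6, 0], [0, 0, -12, 0], [0, 0, -18, 0], [0, 0, -22, 0], [0, 0, -22, 0], [0, 0, -20, 0], [0, 0, -14, 0], [0, 0, -8, 0], [0, 0, -4, 0]])

```text
clock: 5.4
tool_pos: [0.5221, -0.2981, 0.1821]
ee_rot: [0.0, 1.0, -0.0, 0.0]
force: [-0.2, 0.4, -2.5]
gripper_width: 0.0279
```

move_arm(motion=[[3, -15, 0, 0], [6, -35, 0, 0], [7, -42, 0, 0], [8, -45, 0, 0], [8, -47, 0, 0], [8, -47, 0, 0], [8, -47, 0, 0], [8, -45, 0, 0], [7, -40, 0, 0], [5, -30, 0, 0]])

```text
clock: 6.4
tool_pos: [0.5891, 0.0984, 0.1803]
ee_rot: [-0.0, 1.0, 0.001, -0.001]
force: [0.1, -0.4, -2.7]
gripper_width: 0.0277
```

move_arm(motion=[[1, -12, 0, 0], [0, -4, 0, 0], [0, 0, 10, 0], [0, 0, 10, 0], [0, 0, 0, 0], [0, 0, 0, 0], [0, 0, 0, 0], [0, 0, 0, 0], [0, 0, 0, 0], [0, 0, 0, 0]])

```text
clock: 7.4
tool_pos: [0.5911, 0.111, 0.1616]
ee_rot: [-0.0, 1.0, -0.0, 0.0]
force: [-0.3, -0.1, -1.4]
gripper_width: 0.0276
```

Run:
```python
from h import *
s=env.get_state();print(s["tool_pos"],s["ee_rot"],s["gripper_width"],s["force"],s["wrist_torque"],s["qvel"])
W=cam("wrist",s);im=capture("wrist");cv2.imwrite("pics/wrist5.png",im)
print(s["clock"],[proj(W,p) for p in([.590,.112,.074],[.6015,.029,.073])])
x,y,z=s["tool_pos"];print(proj(W,[x,y,z-.042]),proj(W,[x,y,z-.05]))
```

```text
[0.5911305  0.11098634 0.16161879] [-2.68928461e-05  9.99999983e-01 -2.29048107e-05  1.81358941e-04] 0.027610580836117296 [-0.31785136 -0.10848201 -1.43303436] [ 0.00838221 -0.01409875  0.08562044] [-2.89222130e-05  2.74271104e-03  1.98342007e-03 -1.71326043e-05
  1.26484187e-03 -7.70633395e-04]
7.4 [array([248.69360519, 184.18487793]), array([261.15091217, 270.72258337])]
[250.26261599 203.65493103] [250.21824726 199.95977941]
```

View pics/wrist5.png

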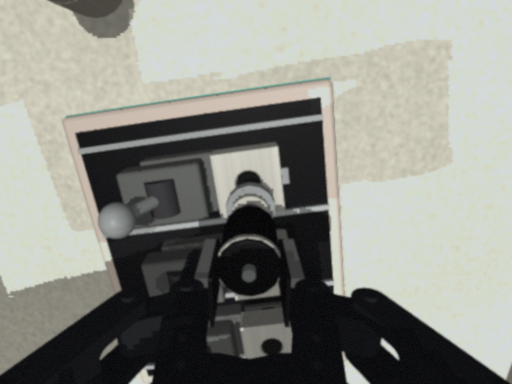

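Run:
```python
import cv2
im=cv2.imread("pics/wrist5.png");cv2.imwrite("pics/w5c.png",cv2.resize(im[135:235,190:310],None,fx=6,fy=6,interpolation=cv2.INTER_CUBIC))
```

```text
(no output)
```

View pics/w5c.png

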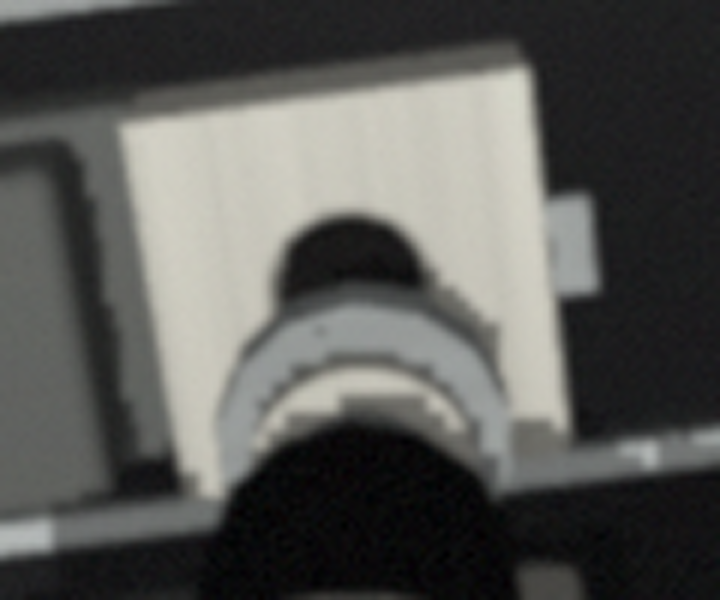

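Run:
```python
from h import *
s=env.get_state();W=cam("wrist",s);x,y,z=s["tool_pos"]
for rr in(.93,.95,.97):
    print(plane(W,(250.7,135+(305+146*rr)/6),z-.032), [plane(W,(248.3,135+(213+75*rr)/6),h) for h in(.070,.075)])
S,D=cam("scene"),cam("side")
for n,C in(("scene",S),("side",D)):
    im=capture(n);u,v=proj(C,[.59,.112,.09]);u,v=int(u),int(v)
    print(n,u,v);cv2.imwrite(f"pics/{n}6.png",cv2.resize(im[v-50:v+50,u-60:u+60],None,fx=6,fy=6,interpolation=cv2.INTER_CUBIC))
```

```text
[0.59135616 0.11112562 0.12957798] [array([0.58963109, 0.11268367, 0.07      ]), array([0.58963935, 0.11410259, 0.075     ])]
[0.59135708 0.11077528 0.12957798] [array([0.58963118, 0.11246348, 0.07      ]), array([0.58963944, 0.11388653, 0.075     ])]
[0.59135801 0.11042459 0.12957798] [array([0.58963126, 0.11224318, 0.07      ]), array([0.58963952, 0.11367037, 0.075     ])]
scene 280 170
side 263 177
```

View pics/side6.png

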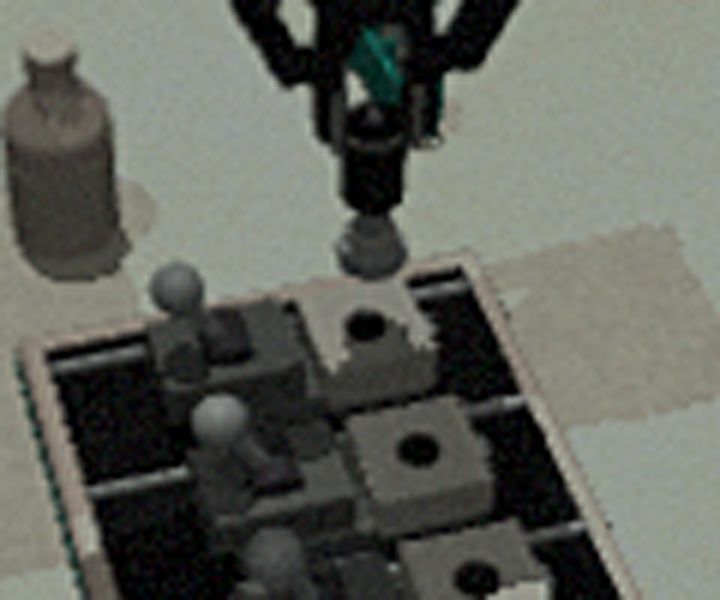

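View pics/scene6.png

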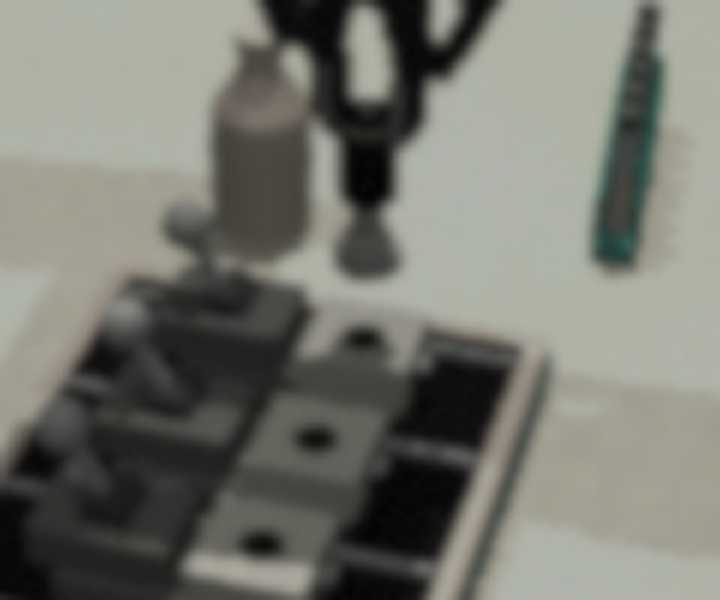

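move_arm(motion=[[-1.5, -2, 4, 0], [0, 0, 8, 0], [0, 0, 10, 0], [0, 0, 7, 0], [0, 0, 4, 0], [0, 0, 2, 0], [0, 0, 1, 0], [0, 0, 0, 0], [0, 0, 0, 0], [0, 0, 0, 0]])

```text
clock: 8.55
tool_pos: [0.5897, 0.113, 0.1257]
ee_rot: [-0.0, 1.0, -0.0, 0.0]
force: [0.3, -0.4, -2.8]
gripper_width: 0.0275
```

```bash
cat > st.py <<'E'
from h import *
s=env.get_state();print(s["clock"],s["tool_pos"].round(5),s["force"].round(2),s["wrist_torque"].round(3),q(s["ee_rot"]).as_rotvec().round(4))
E
cat > v.py <<'E'
import sys
from h import *
n=sys.argv[1];s=env.get_state();W=cam("wrist",s);im=capture("wrist")
cv2.imwrite(f"pics/w{n}.png",cv2.resize(im[135:260,180:310],None,fx=4.6,fy=4.6,interpolation=cv2.INTER_CUBIC))
print(s["clock"],s["tool_pos"].round(5),s["force"].round(2))
E
python3 v.py 7
```

```text
8.55 [0.5897  0.11303 0.1257 ] [ 0.34 -0.4  -2.83]
```

View pics/w7.png

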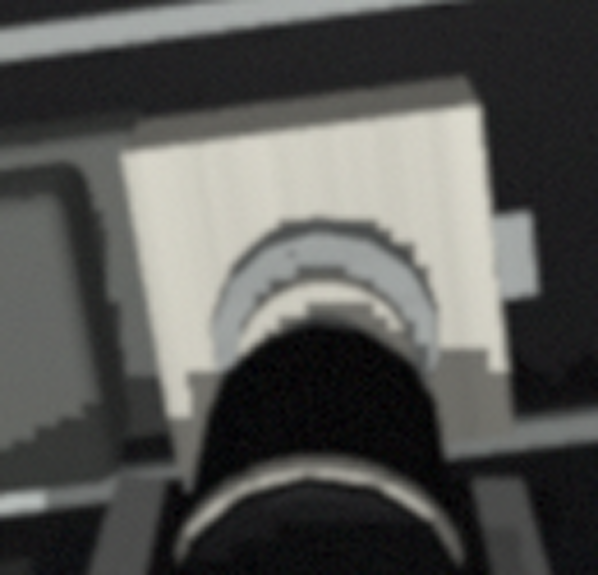

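move_arm(motion=[[0, 0, 1, 0], [0, 0, 1, 0], [0, 0, 1, 0], [0, 0, 1, 0], [0, 0, 1, 0], [0, 0, 1, 0], [0, 0, 1, 0], [0, 0, 1, 0], [0, 0, 0, 0], [0, 0, 0, 0]])

```text
clock: 9.6
tool_pos: [0.5896, 0.113, 0.1175]
ee_rot: [-0.0, 1.0, -0.0, 0.0]
force: [-0.7, 0.1, 0.2]
gripper_width: 0.0277
```

```bash
python3 st.py; python3 st.py
```

```text
9.6 [0.58956 0.11303 0.11747] [-0.71  0.08  0.2 ] [-0.077  0.113 -0.027] [-3.1416e+00  0.0000e+00 -2.0000e-04]
9.6 [0.58956 0.11303 0.11747] [-0.71  0.08  0.2 ] [-0.077  0.113 -0.027] [-3.1416e+00  0.0000e+00 -2.0000e-04]
```

move_arm(motion=[[0, 0, 0.5, 0], [0, 0, 0.5, 0], [0, 0, 0.5, 0], [0, 0, 0.5, 0], [0, 0, 0.5, 0], [0, 0, 0, 0], [0, 0, 0, 0], [0, 0, 0, 0], [0, 0, 0, 0], [0, 0, 0, 0]])

```text
clock: 10.6
tool_pos: [0.5896, 0.113, 0.1149]
ee_rot: [-0.0, 1.0, 0.0, 0.0]
force: [0.5, 0.6, 1.2]
gripper_width: 0.028
```

move_arm(motion=[[0, 0, 0.5, 0], [0, 0, 0.5, 0], [0, 0, 0.5, 0], [0, 0, 0.5, 0], [0, 0, 0.5, 0], [0, 0, 0, 0], [0, 0, 0, 0], [0, 0, 0, 0], [0, 0, 0, 0], [0, 0, 0, 0]])

```text
clock: 11.6
tool_pos: [0.5897, 0.1131, 0.1129]
ee_rot: [-0.0, 1.0, 0.0, 0.0]
force: [-1.0, 0.7, 6.5]
gripper_width: 0.0274
```

move_arm(motion=[[0, 0, 0.3, 0], [0, 0, 0.3, 0], [0, 0, 0, 0], [0, 0, 0, 0], [0, 0, 0, 0], [0, 0, 0, 0], [0, 0, 0, 0], [0, 0, 0, 0], [0, 0, 0, 0], [0, 0, 0, 0]])

```text
clock: 12.6
tool_pos: [0.5899, 0.1131, 0.1125]
ee_rot: [-0.0, 1.0, -0.0, 0.0]
force: [-1.5, 0.2, 9.0]
gripper_width: 0.0279
```

```bash
python3 v.py 8
python3 - <<'E'
from h import *
for n in("scene","side"):
    C=cam(n);im=capture(n);u,v=proj(C,[.59,.112,.09]);u,v=int(u),int(v)
    cv2.imwrite(f"pics/{n}8.png",cv2.resize(im[v-40:v+40,u-50:u+50],None,fx=7,fy=7,interpolation=cv2.INTER_CUBIC))
E
python3 st.py
```

```text
12.6 [0.58987 0.11308 0.11254] [-1.48  0.17  9.05]
12.75 [0.58987 0.11311 0.11252] [-1.77  0.77  8.36] [-0.06   0.444  0.019] [-3.1414e+00 -0.0000e+00 -1.3000e-03]
```

View pics/w8.png

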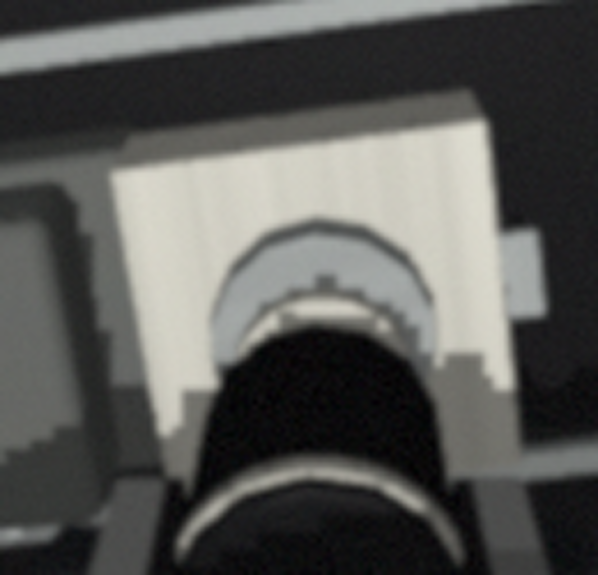

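View pics/side8.png

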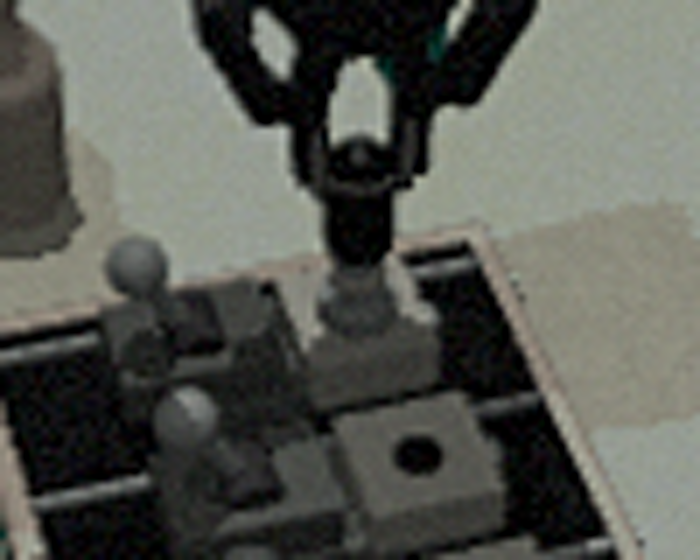

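View pics/scene8.png

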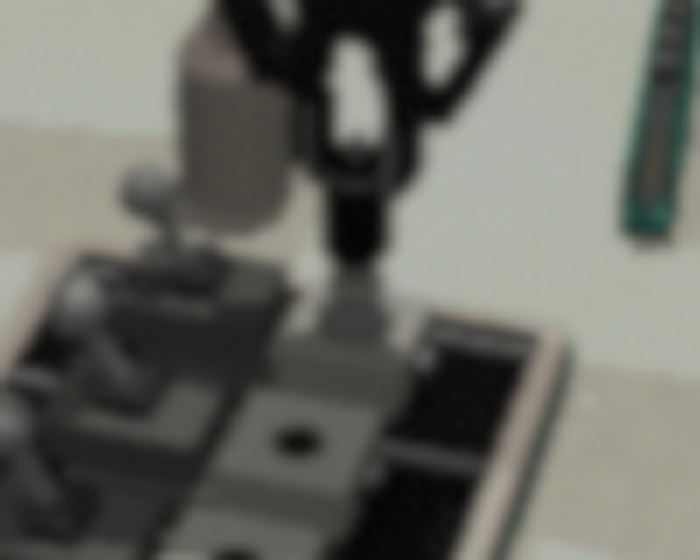

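The gauge is seated with about 10.5 N net, and the foot is centred on the block. Next is the middle pad.

move_arm(motion=[[0, 0, -5, 0], [0, 0, -12, 0], [0, 0, -13, 0], [1.5, 14, 0, 0], [3.5, 22, 0, 0], [3.5, 24, 0, 0], [2, 16, 0, 0], [1, 8, 0, 0], [0, 0, 0, 0], [0, 0, 0, 0]])

```text
clock: 13.75
tool_pos: [0.6009, 0.0293, 0.1417]
ee_rot: [-0.0, 1.0, -0.0, -0.0]
force: [0.4, -0.7, -1.9]
gripper_width: 0.0276
```

move_arm(motion=[[0, 0, 4, 0], [0, 0, 6, 0], [0, 0, 3, 0], [0, 0, 2, 0], [0, 0, 0, 0], [0, 0, 0, 0], [0, 0, 0, 0], [0, 0, 0, 0], [0, 0, 0, 0], [0, 0, 0, 0]])

```text
clock: 14.75
tool_pos: [0.6011, 0.029, 0.1269]
ee_rot: [-0.0, 1.0, -0.0, 0.0]
force: [0.2, -0.5, -1.8]
gripper_width: 0.0279
```

```bash
python3 v.py 9
```

```text
14.75 [0.60105 0.02899 0.12687] [ 0.17 -0.47 -1.75]
```

View pics/w9.png

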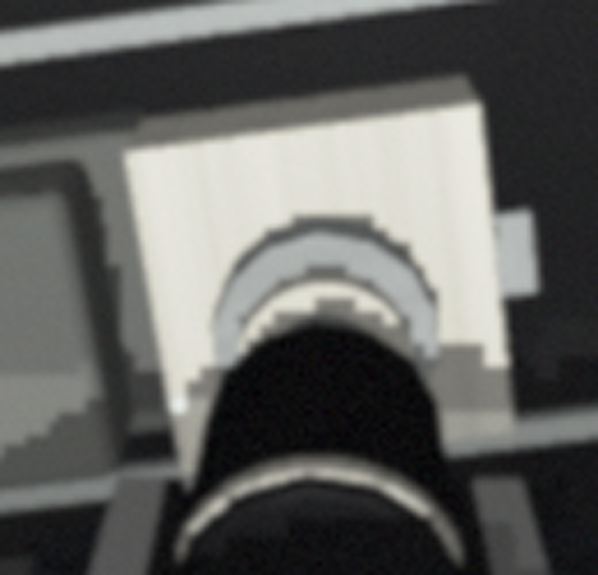

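move_arm(motion=[[0, 0, 2, 0], [0, 0, 2, 0], [0, 0, 2, 0], [0, 0, 2, 0], [0, 0, 1.5, 0], [0, 0, 1.5, 0], [0, 0, 1, 0], [0, 0, 0, 0], [0, 0, 0, 0], [0, 0, 0, 0]])

```text
clock: 15.8
tool_pos: [0.6011, 0.029, 0.1149]
ee_rot: [-0.0, 1.0, 0.0, 0.0]
force: [-0.3, 0.3, 0.9]
gripper_width: 0.0278
```

move_arm(motion=[[0, 0, 0.5, 0], [0, 0, 0.5, 0], [0, 0, 0.5, 0], [0, 0, 0, 0], [0, 0, 0, 0], [0, 0, 0, 0], [0, 0, 0, 0], [0, 0, 0, 0], [0, 0, 0, 0], [0, 0, 0, 0]])

```text
clock: 16.8
tool_pos: [0.6011, 0.029, 0.1133]
ee_rot: [-0.0, 1.0, -0.0, 0.0]
force: [-0.2, 1.0, 3.3]
gripper_width: 0.028
```

move_arm(motion=[[0, 0, 0.5, 0], [0, 0, 0.5, 0], [0, 0, 0, 0], [0, 0, 0, 0], [0, 0, 0, 0], [0, 0, 0, 0], [0, 0, 0, 0], [0, 0, 0, 0], [0, 0, 0, 0], [0, 0, 0, 0]])

```text
clock: 17.8
tool_pos: [0.6013, 0.029, 0.1127]
ee_rot: [-0.0, 1.0, 0.0, 0.0]
force: [-0.8, 0.2, 6.6]
gripper_width: 0.0279
```

move_arm(motion=[[0, 0, 0.3, 0], [0, 0, 0.3, 0], [0, 0, 0, 0], [0, 0, 0, 0], [0, 0, 0, 0], [0, 0, 0, 0], [0, 0, 0, 0], [0, 0, 0, 0], [0, 0, 0, 0], [0, 0, 0, 0]])

```text
clock: 18.8
tool_pos: [0.6014, 0.029, 0.1123]
ee_rot: [-0.0, 1.0, -0.0, 0.0]
force: [0.1, -0.6, 8.4]
gripper_width: 0.0278
```

```bash
python3 v.py 10
```

```text
18.8 [0.60135 0.02901 0.11229] [ 0.08 -0.6   8.35]
```

View pics/w10.png

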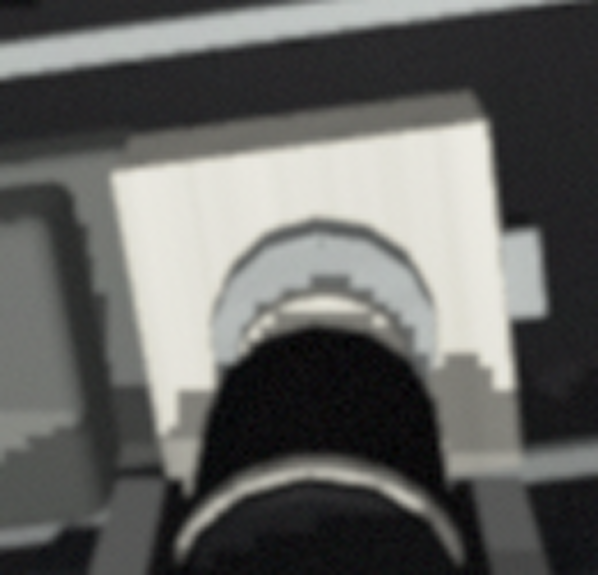

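The ring rose as far as it did on the left pad. Next is the right pad.

move_arm(motion=[[0, 0, -5, 0], [0, 0, -12, 0], [0, 0, -13, 0], [1.5, 14, 0, 0], [3.5, 22, 0, 0], [3.5, 24, 0, 0], [2, 16, 0, 0], [1, 8, 0, 0], [0, 0, 0, 0], [0, 0, 0, 0]])

```text
clock: 19.85
tool_pos: [0.6123, -0.0547, 0.1415]
ee_rot: [-0.0, 1.0, -0.0, -0.0]
force: [-0.1, 0.3, -1.8]
gripper_width: 0.0276
```

move_arm(motion=[[0, 0, 4, 0], [0, 0, 4, 0], [0, 0, 3, 0], [0, 0, 1, 0], [0, 0, 0, 0], [0, 0, 0, 0], [0, 0, 0, 0], [0, 0, 0, 0], [0, 0, 0, 0], [0, 0, 0, 0]])

```text
clock: 20.85
tool_pos: [0.6125, -0.055, 0.1298]
ee_rot: [0.0, 1.0, -0.0, 0.0]
force: [-0.4, -0.1, -1.7]
gripper_width: 0.0278
```

```bash
python3 v.py 11
```

```text
20.85 [ 0.61254 -0.05505  0.12975] [-0.44 -0.12 -1.72]
```

View pics/w11.png

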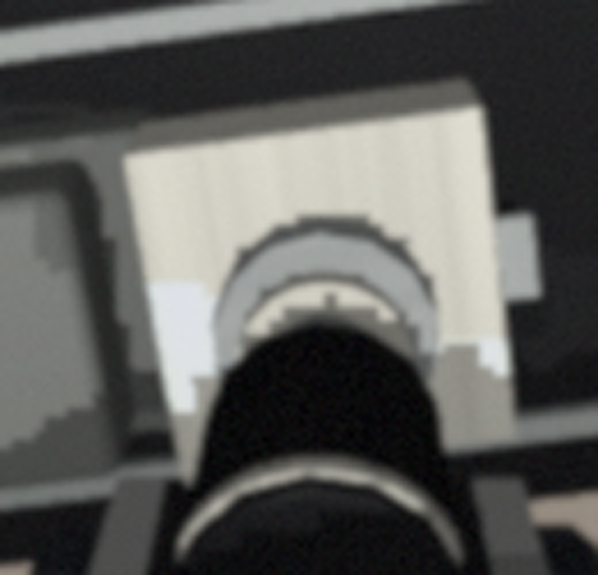

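Well centred again. I'll descend about 11 mm.

move_arm(motion=[[0, 0, 2, 0], [0, 0, 2, 0], [0, 0, 2, 0], [0, 0, 2, 0], [0, 0, 1.5, 0], [0, 0, 1, 0], [0, 0, 0.5, 0], [0, 0, 0, 0], [0, 0, 0, 0], [0, 0, 0, 0]])

```text
clock: 21.9
tool_pos: [0.6126, -0.055, 0.1188]
ee_rot: [0.0, 1.0, 0.0, 0.0]
force: [0.7, -1.0, 0.0]
gripper_width: 0.0279
```

move_arm(motion=[[0, 0, 0.5, 0], [0, 0, 0.5, 0], [0, 0, 0.5, 0], [0, 0, 0, 0], [0, 0, 0, 0], [0, 0, 0, 0], [0, 0, 0, 0], [0, 0, 0, 0], [0, 0, 0, 0], [0, 0, 0, 0]])

```text
clock: 22.9
tool_pos: [0.6127, -0.055, 0.1174]
ee_rot: [0.0, 1.0, 0.0, 0.0]
force: [-0.3, -0.2, 4.4]
gripper_width: 0.0276
```

move_arm(motion=[[0, 0, 0.4, 0], [0, 0, 0.4, 0], [0, 0, 0.3, 0], [0, 0, 0, 0], [0, 0, 0, 0], [0, 0, 0, 0], [0, 0, 0, 0], [0, 0, 0, 0], [0, 0, 0, 0], [0, 0, 0, 0]])

```text
clock: 23.9
tool_pos: [0.6129, -0.055, 0.1167]
ee_rot: [0.0, 1.0, 0.0, 0.0]
force: [-1.1, 0.4, 8.4]
gripper_width: 0.0278
```

```bash
python3 v.py 12
```

```text
23.9 [ 0.61293 -0.05504  0.11673] [-1.11  0.39  8.35]
```

View pics/w12.png

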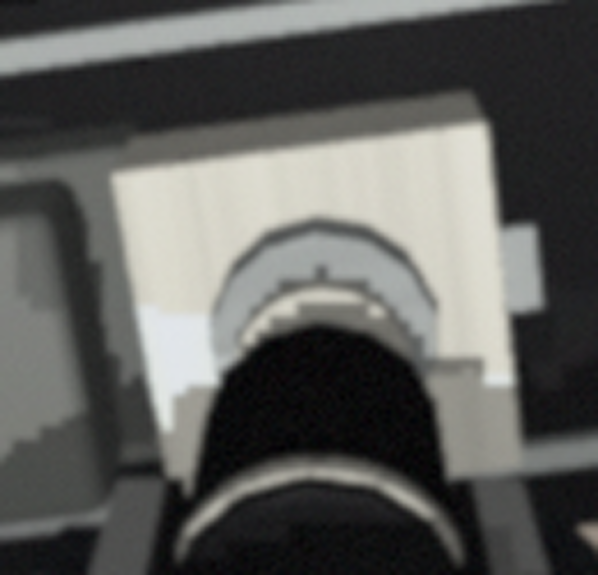

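Run:
```python
import cv2,numpy as np
for n in (7,8,9,10,11,12):
    g=cv2.cvtColor(cv2.imread(f"pics/w{n}.png"),cv2.COLOR_BGR2GRAY).astype(float)
    tab=g[190:340,500:570]>110
    ys,xs=np.nonzero(tab)
    print(n,g[255:340:5,340].astype(int),'tab',np.percentile(ys,[3,97])+190,np.percentile(xs,97)+500, np.diff(np.percentile(ys,[3,97])))
```

```text
7 [159 151 127  98  94 120 166 195 199 175 130 107  92  69  45  22  10] tab [217. 323.] 533.0 [106.]
8 [160 160 161 162 157 152 140 114 112 152 194 197 168 119  82  45  15] tab [235. 329.] 540.0 [94.]
9 [176 169 142 110 106 135 188 218 202 151 125 121 103  76  51  23  10] tab [215.   326.88] 534.0 [111.88]
10 [180 179 179 170 138 107 100 108 140 190 216 194 142 117  91  45  18] tab [233. 329.] 542.0 [96.]
11 [162 162 159 147 118 121 168 196 195 188 163 124  93  69  46  22  12] tab [219. 327.] 535.1799999999998 [108.]
12 [165 164 167 167 157 127 115 153 194 184 138 116 113 102  72  31  13] tab [229. 330.] 538.0 [101.]
```

The ring rose only about 4 px on the right pad, against 14 px on the other two, and its tab sits deeper, so the right pad is the soft one. I'll lift, go behind its lever and push it with the gauge's foot rim at ball height.

move_arm(motion=[[0, 0, -5, 0], [0, 0, -20, 0], [0, 0, -25, 0], [0, 0, -25, 0], [-10, 1, -10, 0], [-30, 4, 0, 0], [-38, 5, 0, 0], [-34, 5, 0, 0], [-18, 3, 0, 0], [-7, 1, 0, 0]])

```text
clock: 24.95
tool_pos: [0.4723, -0.074, 0.2001]
ee_rot: [-0.0, 1.0, -0.0, -0.001]
force: [-0.3, 0.6, -2.5]
gripper_width: 0.0276
```

move_arm(motion=[[0, 0, 0, 0], [0, 0, 8, 0], [0, 0, 15, 0], [0, 0, 17, 0], [0, 0, 10, 0], [0, 0, 5, 0], [0, 0, 0, 0], [0, 0, 0, 0], [0, 0, 0, 0], [0, 0, 0, 0]])

```text
clock: 25.95
tool_pos: [0.4759, -0.0741, 0.1466]
ee_rot: [0.0, 1.0, -0.0, 0.001]
force: [-0.5, -0.2, -2.6]
gripper_width: 0.0278
```

```bash
python3 st.py
python3 - <<'E'
from h import *
s=env.get_state()
for n in("scene","side"):
    C=cam(n);im=capture(n);u,v=proj(C,[.51,-.06,.1]);u,v=int(u),int(v);print(n,u,v)
    cv2.imwrite(f"pics/{n}13.png",cv2.resize(im[v-40:v+40,u-50:u+50],None,fx=7,fy=7,interpolation=cv2.INTER_CUBIC))
cv2.imwrite("pics/w13.png",capture("wrist"))
W=cam("wrist",s);x,y,z=s["tool_pos"];print(proj(W,[x,y,z-.042]),proj(W,[.5178,-.068,.108]))
E
```

```text
25.95 [ 0.4759  -0.07407  0.14663] [-0.48 -0.21 -2.59] [-0.056  0.018 -0.05 ] [ 3.1414e+00 -1.0000e-04  1.6000e-03]
scene 229 194
side 244 223
[250.22366125 203.64322799] [311.0152382  197.01573084]
```

View pics/w13.png

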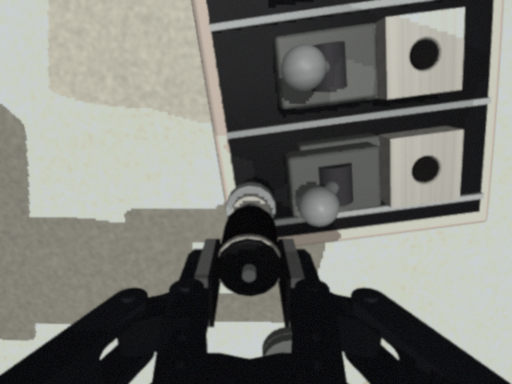

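View pics/side13.png

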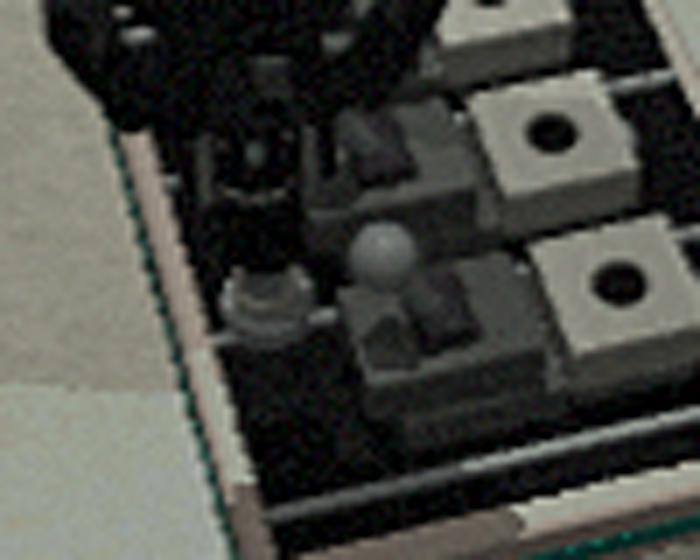

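View pics/scene13.png

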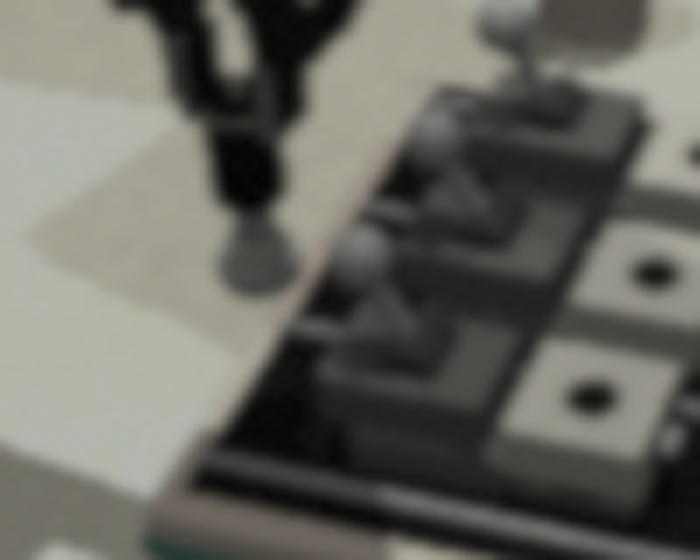

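Run:
```python
from h import *
W,S,D=cam("wrist"),cam("scene"),cam("side")
a=ray(W,(320,206));b=ray(D,(385/7+194,255/7+183));c=ray(S,(360/7+179,255/7+154))
print(tri(a,b,c),tri(a,b),tri(a,c));x=tri(a,b,c)[0]
d=np.linalg.norm(x-W[2]);print('dia',40/326*d)
```

```text
(array([ 0.52086876, -0.06876003,  0.12393919]), [np.float64(0.42374694390136675), np.float64(1.0638805785838412), np.float64(0.8137791375225734)]) (array([ 0.52098213, -0.06841591,  0.12447639]), [np.float64(0.6517977561101025), np.float64(0.6517977561100778)]) (array([ 0.5204541 , -0.06897873,  0.12325999]), [np.float64(0.17420199864590571), np.float64(0.17420199864595615)])
dia 0.0263459854755954
```

move_arm(motion=[[0, 0, -10, 0], [0, 0, -5, 0], [4, -0.5, 0, 0], [5, -0.7, 0, 0], [5, -0.7, 0, 0], [5, -0.7, 0, 0], [5, -0.7, 0, 0], [5, -0.7, 0, 0], [4, -0.5, 0, 0], [3, -0.4, 0, 0]])

```text
clock: 27.1
tool_pos: [0.512, -0.069, 0.161]
ee_rot: [-0.0, 1.0, 0.0, 0.0]
force: [-0.5, -0.6, -0.9]
gripper_width: 0.0275
```

move_arm(motion=[[4, -0.5, 0, 0], [4, -0.5, 0, 0], [4, -0.5, 0, 0], [4, -0.5, 0, 0], [4, -0.5, 0, 0], [3, -0.4, 0, 0], [2, -0.3, 0, 0], [0, 0, 0, 0], [0, 0, 0, 0], [0, 0, 0, 0]])

```text
clock: 28.1
tool_pos: [0.5362, -0.0659, 0.161]
ee_rot: [-0.0, 1.0, -0.0, -0.0]
force: [-2.5, -0.9, -2.5]
gripper_width: 0.028
```

```bash
python3 st.py
python3 - <<'E'
from h import *
for n in("scene","side"):
    C=cam(n);im=capture(n);u,v=proj(C,[.51,-.06,.1]);u,v=int(u),int(v);print(n,u,v)
    cv2.imwrite(f"pics/{n}14.png",cv2.resize(im[v-40:v+40,u-50:u+50],None,fx=7,fy=7,interpolation=cv2.INTER_CUBIC))
cv2.imwrite("pics/w14.png",capture("wrist"))
E
```

```text
28.1 [ 0.53618 -0.06589  0.16098] [-2.5  -0.9  -2.52] [-0.009  0.781 -0.037] [-3.1415e+00  1.0000e-04  7.0000e-04]
scene 229 194
side 244 223
```

View pics/w14.png

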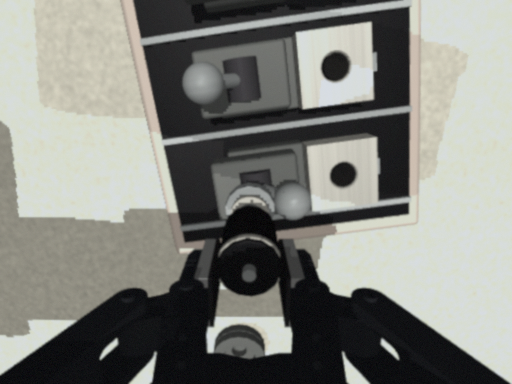

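View pics/scene14.png

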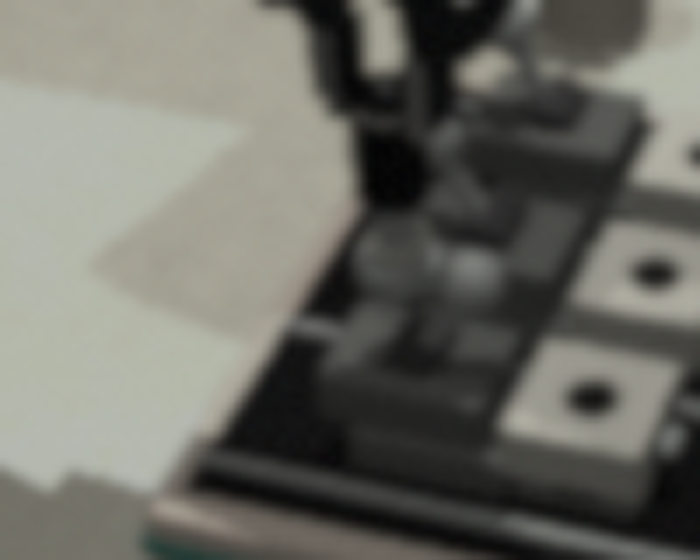

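move_arm(motion=[[1, -0.1, 0, 0], [1, -0.1, 0, 0], [1, -0.2, 0, 0], [0, 0, 0, 0], [0, 0, 0, 0], [0, 0, 0, 0], [0, 0, 0, 0], [0, 0, 0, 0], [0, 0, 0, 0], [0, 0, 0, 0]])

```text
clock: 29.25
tool_pos: [0.5374, -0.0655, 0.1607]
ee_rot: [-0.0, 1.0, 0.0, -0.002]
force: [-8.8, -0.3, 0.7]
gripper_width: 0.0279
```

move_arm(motion=[[-5, 0, 0, 0], [-12, 0, 0, 0], [0, 2, -15, 0], [0, 20, -15, 0], [0, 38, 0, 0], [0, 46, 0, 0], [0, 46, 0, 0], [0, 40, 0, 0], [0, 26, 0, 0], [0, 10, 0, 0]])

```text
clock: 30.25
tool_pos: [0.5226, -0.2962, 0.1915]
ee_rot: [0.001, 1.0, -0.001, 0.001]
force: [0.5, -0.0, -2.1]
gripper_width: 0.0278
```

```bash
python3 - <<'E'
from h import *
W=cam("wrist");
for n in("scene","side"):
    C=cam(n);im=capture(n);u,v=proj(C,[.54,-.03,.1]);u,v=int(u),int(v)
    cv2.imwrite(f"pics/{n}15.png",cv2.resize(im[v-50:v+50,u-60:u+60],None,fx=6,fy=6,interpolation=cv2.INTER_CUBIC))
cv2.imwrite("pics/w15.png",capture("wrist"))
E
python3 st.py
```

```text
30.4 [ 0.5224  -0.29321  0.1911 ] [ 0.33  0.82 -2.01] [-0.004 -0.01  -0.008] [-3.1412e+00  1.5000e-03 -7.0000e-04]
```

View pics/side15.png

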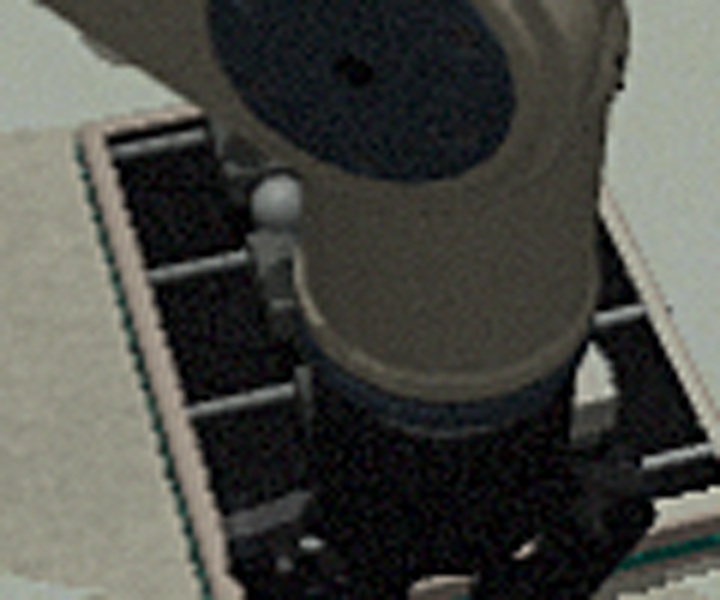

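View pics/w15.png

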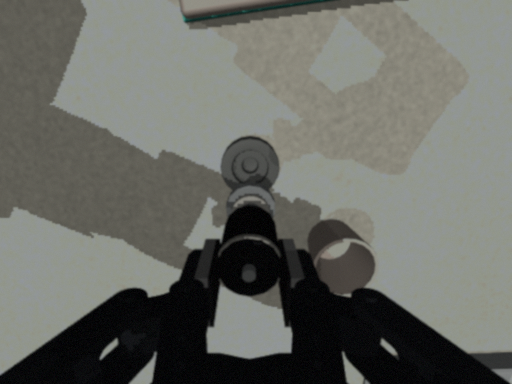

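move_arm(motion=[[0, 5, 5, 0], [0, 0, 15, 0], [0, 0, 20, 0], [0, 0, 15, 0], [0, 0, 10, 0], [0, 0, 4, 0], [0, 0, 0, 0], [0, 0, 0, 0], [0, 0, 0, 0], [0, 0, 0, 0]])

```text
clock: 31.4
tool_pos: [0.5228, -0.2987, 0.1227]
ee_rot: [0.0, 1.0, -0.0, 0.0]
force: [-0.1, 0.2, -2.0]
gripper_width: 0.0282
```

```bash
python3 v.py 16; python3 st.py
```

```text
31.4 [ 0.52284 -0.29874  0.12273] [-0.07  0.15 -2.04]
31.45 [ 0.52281 -0.29869  0.12265] [ 0.8  -0.29 -1.59] [-0.007  0.028 -0.019] [ 3.1411e+00 -0.0000e+00  1.3000e-03]
```

View pics/w16.png

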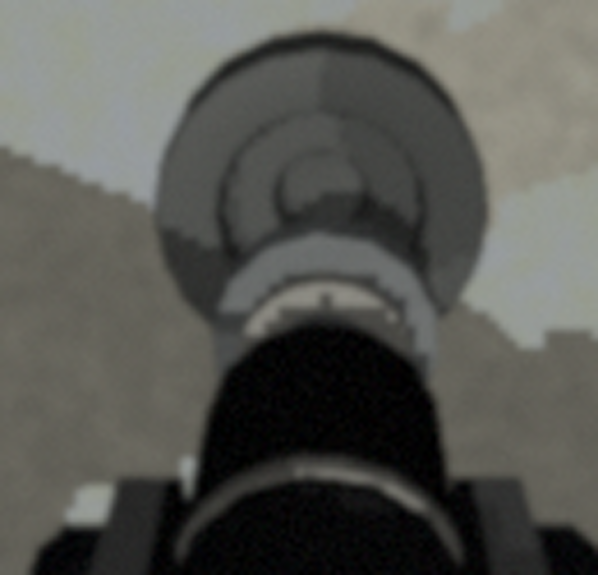

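move_arm(motion=[[-0.5, -0.4, 5, 0], [0, 0, 12, 0], [0, 0, 14, 0], [0, 0, 11, 0], [0, 0, 6, 0], [0, 0, 3, 0], [0, 0, 1, 0], [0, 0, 0, 0], [0, 0, 0, 0], [0, 0, 0, 0]])

```text
clock: 32.45
tool_pos: [0.5223, -0.2983, 0.0706]
ee_rot: [0.0, 1.0, -0.0, 0.0]
force: [0.1, 0.3, -2.6]
gripper_width: 0.0278
```

```bash
python3 v.py 17
```

```text
32.45 [ 0.52231 -0.29827  0.07055] [ 0.1   0.29 -2.57]
```

View pics/w17.png

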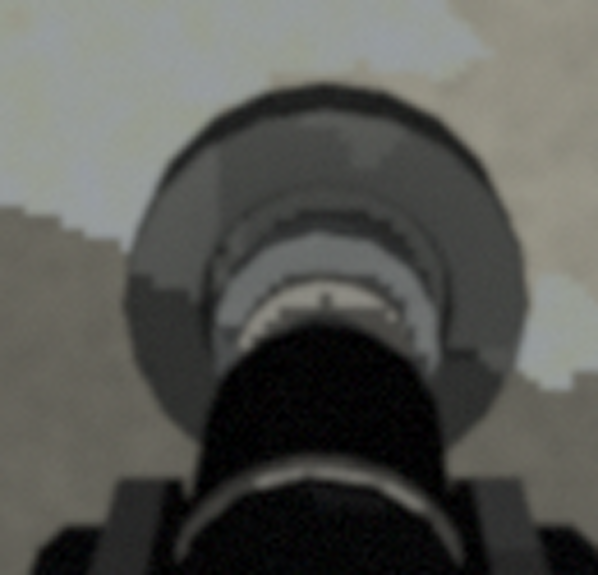

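move_arm(motion=[[0, 0, 2, 0], [0, 0, 2, 0], [0, 0, 2, 0], [0, 0, 2, 0], [0, 0, 2, 0], [0, 0, 2, 0], [0, 0, 2, 0], [0, 0, 1, 0], [0, 0, 0, 0], [0, 0, 0, 0]])

```text
clock: 33.5
tool_pos: [0.522, -0.2981, 0.0551]
ee_rot: [-0.0, 1.0, -0.0, 0.0]
force: [0.2, 0.6, -2.2]
gripper_width: 0.0278
```

move_arm(motion=[[0, 0, 0.3, 0], [0, 0, 0.3, 0], [0, 0, 0.4, 0], [0, 0, 0, 0], [0, 0, 0, 0], [0, 0, 0, 0], [0, 0, 0, 0], [0, 0, 0, 0], [0, 0, 0, 0], [0, 0, 0, 0]])

```text
clock: 34.5
tool_pos: [0.5221, -0.2981, 0.0542]
ee_rot: [0.0, 1.0, 0.0, 0.0]
force: [-0.9, 1.1, -0.1]
gripper_width: 0.0277
```

move_arm(motion=[[0, 0, 0.3, 0], [0, 0, 0.2, 0], [0, 0, 0, 0], [0, 0, 0, 0], [0, 0, 0, 0], [0, 0, 0, 0], [0, 0, 0, 0], [0, 0, 0, 0], [0, 0, 0, 0], [0, 0, 0, 0]])

```text
clock: 35.5
tool_pos: [0.5223, -0.2983, 0.054]
ee_rot: [0.0, 1.0, 0.0, 0.0]
force: [-0.9, -0.3, 5.8]
gripper_width: 0.0279
```

move_arm(motion=[[0, 0, 0, 0], [0, 0, 0, 0], [0, 0, 0, 0], [0, 0, 0, 0], [0, 0, 0, 0], [0, 0, 0, 0], [0, 0, 0, 0], [0, 0, 0, 0], [0, 0, 0, 0], [0, 0, 0, 0]], fingers=60)

```text
clock: 36.5
tool_pos: [0.522, -0.2981, 0.0536]
ee_rot: [-0.0, 1.0, 0.0, -0.0]
force: [-0.5, -0.4, -0.4]
gripper_width: 0.0599
```

move_arm(motion=[[0, 0, -5, 0], [0, 0, -15, 0], [0, 0, -20, 0], [0, 0, -25, 0], [0, 0, -25, 0], [0, 0, -25, 0], [0, 0, -20, 0], [0, 0, -10, 0], [0, 0, 0, 0], [0, 0, 0, 0]])

```text
clock: 37.5
tool_pos: [0.5217, -0.2979, 0.1983]
ee_rot: [-0.0, 1.0, 0.0, -0.0]
force: [0.6, 0.7, -0.8]
gripper_width: 0.06
```

move_arm(motion=[[-15, 0, -15, 0], [-25, 0, -20, 0], [-30, 0, -20, 0], [-30, 0, -20, 0], [-30, 0, -15, 0], [-20, 0, 0, 0], [-10, 0, 0, 0], [0, 0, 0, 0], [0, 0, 0, 0], [0, 0, 0, 0]])

```text
clock: 38.5
tool_pos: [0.3627, -0.298, 0.2878]
ee_rot: [-0.0, 1.0, 0.0, -0.0]
force: [0.1, -0.3, 0.2]
gripper_width: 0.0601
```

```bash
python3 st.py
python3 - <<'E'
from h import *
a=capture("scene");b=capture("side");w=capture("wrist")
cv2.imwrite("pics/scene18.png",cv2.resize(a[140:350,150:320],None,fx=2.85,fy=2.85,interpolation=cv2.INTER_CUBIC));cv2.imwrite("pics/side18.png",cv2.resize(b[150:380,190:350],None,fx=2.6,fy=2.6,interpolation=cv2.INTER_CUBIC));cv2.imwrite("pics/w18.png",w)
E
```

```text
38.5 [ 0.36269 -0.29805  0.28784] [ 0.14 -0.3   0.21] [-0.053 -0.041  0.033] [-3.1408e+00 -6.0000e-04  9.0000e-04]
```

View pics/scene18.png

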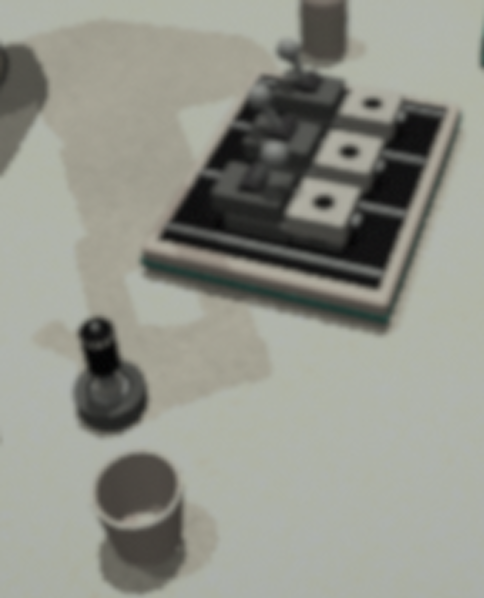

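View pics/side18.png

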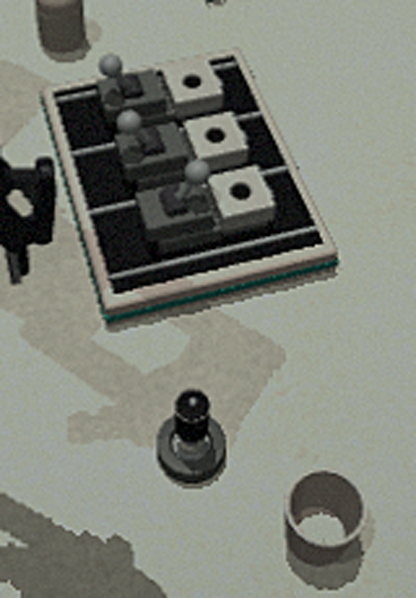

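View pics/w18.png

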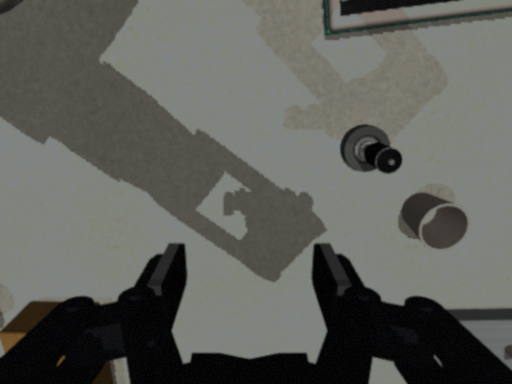

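Run:
```python
from h import *
a=cv2.imread("pics/scene0.png");b=capture("scene")
f=lambda i:cv2.resize(i[165:235,250:305],None,fx=7,fy=8,interpolation=cv2.INTER_CUBIC)
cv2.imwrite("pics/cmp.png",np.hstack([f(a),f(b)]))
```

```text
(no output)
```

View pics/cmp.png

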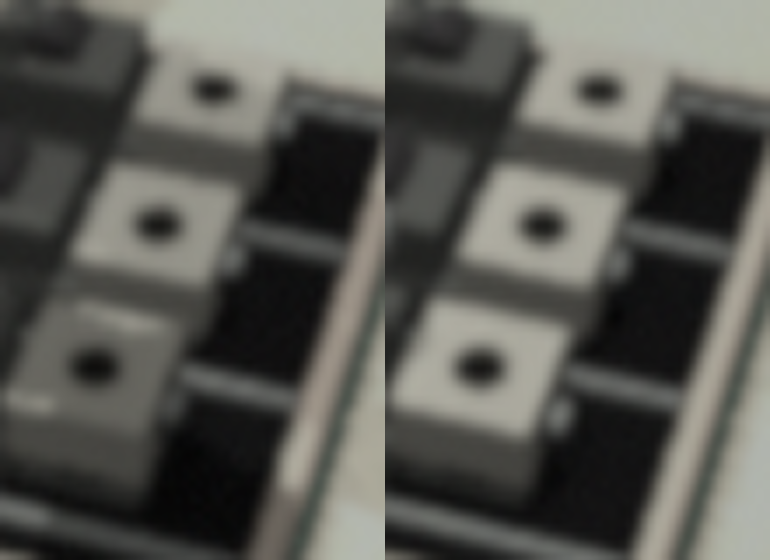

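The right lane's tab dropped the most (about 16 px in the zoomed view, against about 4 px for the middle one), which confirms that pad is soft. Handing in.

```bash
python3 -c "
from cell import env
print(env.close_job())"
```

```text
the job is handed in; nothing more can be done
None
```

I tested all three pads left to right, found the right one soft, locked out only that lane, and stood the gauge back in its stand. I handed the job in at about 38.6 s; it reports no verdict.

- **Pad tests:** Each pad was pressed upright, with the foot seated, at about 10–11 N net for about a second.
- **Which pad is soft:** On the right pad the gauge's ring rose only about 4 px, against about 14 px on the left and middle pads. After the tests its drag pointer also sat clearly lower than at the start, while the middle one had barely moved.
- **Lever:** I pushed the right lever with the gauge's foot until it met its end stop at about 9 N.
- **Last pictures:** The right lever leans away from the robot and the other two are unmoved. The gauge stands upright and released in its stand, and the arm is clear. The cup and bottle look unmoved. The tube carrier is outside the final close-up views, so I did not recheck it at the end.

No check failed. The two fixed cameras disagreed with the wrist camera by a few millimetres on the gauge and pad positions, so I aimed with the wrist camera. The marker depths and lever angle were judged from pictures and force, not read out.

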